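Free the jammed tray of a plate reader with the release pin

TASK

The reader's tray is jammed shut with a dish in it. Take the red-handled release pin from its stand, reach through the slot in the reader's top, feel with gentle force for the hidden release catch and press it until the tray springs out; then put the pin back in its stand, fully home, and let go. Leave the tray out, and leave the jar and the forceps alone.

Things in the scene. Friction and masses are not known exactly. Their poses are not given: they have to be found in the camera images.
- reader: white plate reader fixed to the bench, 150 (x) x 140 (y) x 85 mm high, grey front with a small display towards -x; origin at the centre of its underside, z up. Only the tray comes out, from the low mouth in its front.
- slot (a point): centre of the access slot, at the level of the reader's flat top (85 mm up). The slot has a dark frame, is 50 mm long along this point's y axis and 10 mm wide along its x axis; the top plate is 5 mm thick, the inside below is hollow. The pin must not press on the reader or anything inside it with more than 25 N.
- ledge (a point): point 30 mm straight below the slot's centre, level with a rigid flat ledge. Somewhere along the slot the ledge has a well 11 mm long in y, wider than the slot in x; its centre lies anywhere within 18 mm of this point in y (where the drive stopped: not measured, feel for it).
- catch_level (a point): point 39 mm below the slot's centre: mean level of the top of the spring catch, which fills the bottom of the well, wherever the well is. From reader to reader it is set up to 3.5 mm higher or lower (not measured). Pressed down, the catch resists with 3 N at first and 1 N more per mm, frees the tray at 5 mm (8 N) and meets a hard stop at 8 mm (11 N).
- tray (a joint): how far the tray has come out of the reader's front, in m: 0 shut, 0.055 fully out. A spring drives it out (towards the reader's -x) within about half a second once the catch frees it; it stays out by itself. It cannot be pulled out while caught.
- pin_stand: aluminium block 50 x 50 mm, 60 mm high, on a black foot 80 x 80 x 6 mm, fixed to the bench; upright hole of 11 mm diameter with a chamfer through its middle; origin at the centre of its underside.
- seat (a point): point on the axis of the stand's hole, 2 mm above the bench: the pin's tip lies here when the pin is fully home
- release_pin: release pin, 98 mm long, about 60 g, upright in its stand at the start. Origin at its round lower tip, z along the pin to the handle. Steel shaft 6 mm in diameter from 0 to 58 mm; black collar 24 mm in diameter from 58 to 62 mm, which rests on the stand's top; red square handle 18 x 18 mm (sides along the pin's x and y) from 62 to 98 mm: grip it here.
- pin_tip (a point): the pin's lower tip
- sample_jar: bystander: round jar with a white lid, 52 mm in diameter, 72 mm high; origin at the centre of its underside
- forceps: bystander: steel forceps, 132 x 21 x 9 mm, lying on the bench; origin at the centre of the underside
Things that resemble listed ones, but are neither listed nor needed, are in the scene too. Of the things that look like the release_pin, take the one that is farthest to the robot's right at the start.

How it is judged:
By the outcome, as a careful person would: the job done as asked, in the order asked, and still so for the second after the job is handed in, with the robot touching nothing.
It also fails if it takes over 67 s, if anything falls off the work surface, if the arm or the gripper's body presses on something with over 40 N, if the wrist force passes 120 N, or if a joint passes its speed limit or range.

ROBOT

A 6-joint arm with a two-finger parallel gripper is mounted at the origin on a cart in front of the work surface, level with it; the furniture and walls round the work are solid. World frame = base frame: x ahead of the robot, y to its left, z up, the work surface at z = 0. Lengths are in mm, angles in rad, forces in N, time in s.
With the tool pointing down it reaches from about 375 to 900 mm from the base axis. Payload 3.1 kg.
Tool frame: the origin (TCP) lies between the finger pads; the fingertips stand 8 mm ahead of it and the grasp point (between the pads) lies 11 mm behind it (manip.finger_overhang is the z of the fingertips in the tool frame, in mm); z points along the fingers, y is the line along which they close (so a half turn about z gives the same grasp; the last joint's range is limited). The gripper opens to 87 mm and grips with 3 to 60 N. Pads are 19 mm wide; open, the fingers measure 117 mm over their backs; the gripper's body (75 mm by 190 mm) begins 51 mm behind the grasp point.
Start: joints at [-1.419, 0.527, 1.433, -0, 1.181, -0.178], TCP at [203.022, -591.083, 230.548] pointing down, gripper open.
Joint ranges: [-3.08, 3.08], [-0.75, 2.2], [0.22, 2.44], [-1.43, 4.57], [0, 2.65], [-2.85, 2.85]. Speed limits (rad/s): [2.79, 2.79, 3.14, 3.14, 3.14, 3.14].

INTERFACE

Orientations are given as a rotation vector (axis times angle).
In Python, from station import manip, camera, camera_model, sign_off, finder gives the robot as it stands.
- The arm moves only by the tool send_rows, never from a script. Its argument "moves" is a list that holds one entry, the list of rows, each a list of 5 numbers: the closure, from 0 (fully open) to 1 (shut), then the shift along the tool's x, y, z in m, then the turn about the tool's z in rad. In form: [[[hand, x, y, z, roll], ...]]. A call has 1 to 12 rows; each row is the pose to reach, as a shift and turn from the pose commanded when the call began, along the tool's axes at that moment; what a row does not reach only later rows make up. A row lasts 1/8 s, in which the tool goes at most 62.5 mm and 10.7 degrees, less where a joint would pass 70% of its speed; a pose out of reach is approached as far as the arm can. A call with a gripper value outside its range is refused whole. The fingers move at their own pace and stop on an object; the grip force is fixed at half the most. Time passes only in rows, so rows that repeat a pose let the fingers close. It gives the time, the measured TCP pose, the force, the opening and the grip force at its end, in the units of the state.
- manip.state(): the state, without advancing time (a new reading comes with each control period).
- camera(name): name is "scene" or "top" or "wrist"; returns the picture (400x640x3 uint8, red, green, blue); there is no depth.
- camera_model(name): a dict with "camera_matrix" (3x3 intrinsics, pixels), "R" (3x3) and "t" (3): a world point X has camera coordinates R X + t; the wrist camera has in their place "tool_from_camera" (4x4, takes a point from camera to tool coordinates, whose origin is the TCP and whose axes are the flange's). Camera axes: x right, y down, z forward; pixel columns grow to the right and rows downward; lengths in mm; the calibration is good to about 2 mm. A picture is of the moment at which its call begins: read the wrist's pose just before it. camera_model takes no time and is no camera call.
- sign_off(): hands the job in; it is judged then, once.
Trained networks look in the newest picture that a camera, given by its name, has taken for a name from the list of things; names that differ only in an ending like _2 or _b are one class to them, and where a whole thing is asked for, a point or a joint stands for the part that bears it (a point fixed in the world has none). Each returns a list of dicts, best first, with "conf" (0 to 1); they miss things now and then, are a little off and sometimes report something else, mostly with a low value. They report only what shows in the picture. A call takes as long as a camera call. They do not tell look-alikes from the thing itself.
- finder.boxes_of(camera, label): "centre" ([x, y, z] in mm, in the coordinates of the camera as it stood for that picture, good to about 4 mm: the middle of the surface that is visible of it).
- finder.outline_of(camera, label): "region" (400x640 bool, what is visible of it).
The state is a dict: "t": time; "q": joint angles; "qvel": joint speeds; "joint_torque": joint torques, N m; "ee_pos": TCP position; "orientation": TCP orientation; "contact_force": force on the tool from outside, world axes, zero at the start; "moment": the same for the moment, N m; "grip_width": finger opening in mm; "grip_force": force on a finger pad.
Only numpy, scipy, OpenCV 4.12 (cv2) and the standard library are available. Lean on these libraries where they do the work, as an engineer would, in place of code of your own. Each camera call takes 0.05 s, during which the arm holds its last target. There are 200 camera calls.

## Working session

There is one attempt and no reset: what is moved stays moved. The work goes in short steps, Python scripts to look and compute and a tool call to move; the robot and the scene stay as the last step left them, time stands still between calls to the robot, and variables do not carry over. Pictures are saved under pics/ and viewed, at most 10 in all, crops included, and the job is handed in when it is done.

Besides the shell and the picture viewer there is one more tool, called after "Call:" as name(argument=value, ...), one argument or row to a line, values as JSON. send_rows: Moves the arm, as the interface text tells. Its arguments: {"type":"object","properties":{"moves":{"type":"array"}},"required":["moves"]}

```bash
mkdir -p pics; ls; python3 - <<'E'
from station import manip,camera,camera_model,finder
import cv2,numpy as np
for n in ["scene","top"]:
    im=camera(n); cv2.imwrite(f"pics/{n}0.png",im[:,:,::-1])
    m=camera_model(n); R=np.array(m["R"]);t=np.array(m["t"])
    for l in ["release_pin","pin_stand","reader","slot","sample_jar","forceps"]:
        try:
            for d in finder.boxes_of(n,l)[:4]:
                c=np.array(d["centre"]); p=m["camera_matrix"]@c
                print(n,l,round(d["conf"],2),np.round(R.T@(c-t),1),np.round(p[:2]/p[2]))
        except Exception as e: print(n,l,e)
s=manip.state();print(s, manip.finger_overhang)
E
```

```text
pics
scene release_pin 0.79 [476.3 202.4  81.9] [287. 231.]
scene release_pin 0.69 [553.9 348.1  76.6] [210. 252.]
scene release_pin 0.51 [654.8 266.4  75.8] [208. 222.]
scene pin_stand 0.98 [466.3 212.8  26.1] [288. 256.]
scene pin_stand 0.34 [477.7 203.2  82.9] [286. 230.]
scene pin_stand 0.19 [514.6 -42.9  67.5] [336. 193.]
scene reader 0.64 [516.8 -47.6  69.8] [336. 192.]
scene slot 0.88 [516.  -43.1  65.2] [335. 194.]
scene sample_jar 0.58 [ 487.5 -273.7   34.4] [385. 179.]
scene forceps 0.51 [ 334.1 -257.2    2.8] [430. 203.]
top release_pin 0.48 [657.8 266.1  98.2] [233. 127.]
top release_pin 0.47 [555.4 346.5  96.6] [199. 169.]
top release_pin 0.42 [555.1 421.   88.4] [170. 169.]
top pin_stand 0.89 [475.9 191.7   4.5] [266. 204.]
top reader 0.65 [542.3 -90.8  83. ] [377. 175.]
top slot 0.61 [539.  -90.9  83. ] [377. 177.]
top sample_jar 0.86 [ 495.1 -285.1   70.2] [454. 195.]
top sample_jar 0.31 [476.8 192.2   2.4] [266. 204.]
top forceps 0.64 [ 336.6 -261.1    5.5] [439. 258.]
top forceps 0.38 [540.8 -92.3  84.8] [378. 176.]
{'t': 0.7, 'q': array([-1.41849985e+00,  5.27451416e-01,  1.43270419e+00, -1.47576090e-05,
        1.18141199e+00, -1.78516247e-01]), 'qvel': array([ 0.0008082 , -0.00049066, -0.00107052, -0.00040535, -0.00141282,
       -0.00205749]), 'joint_torque': array([-2.46527898e-04, -4.39863753e+01, -1.76951265e+01,  6.34903950e-02,
        5.04349452e-02, -1.84802087e-05]), 'ee_pos': array([ 203.01755928, -591.07957097,  230.57694306]), 'orientation': array([ 3.09868872e+00,  5.17277739e-01, -2.19601419e-05]), 'contact_force': array([1.03885421, 0.12709972, 0.48790999]), 'moment': array([-0.03047548, -0.04140412, -0.00842272]), 'grip_force': 0.0, 'grip_width': 87.34192423670505} 8.0
```

```bash
python3 - <<'E'
import cv2
im=cv2.imread("pics/top0.png");cv2.imwrite("pics/topc.png",cv2.resize(im[80:290,140:500],None,fx=2.2,fy=2.2,interpolation=3))
E
```

```text
(no output)
```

View pics/topc.png

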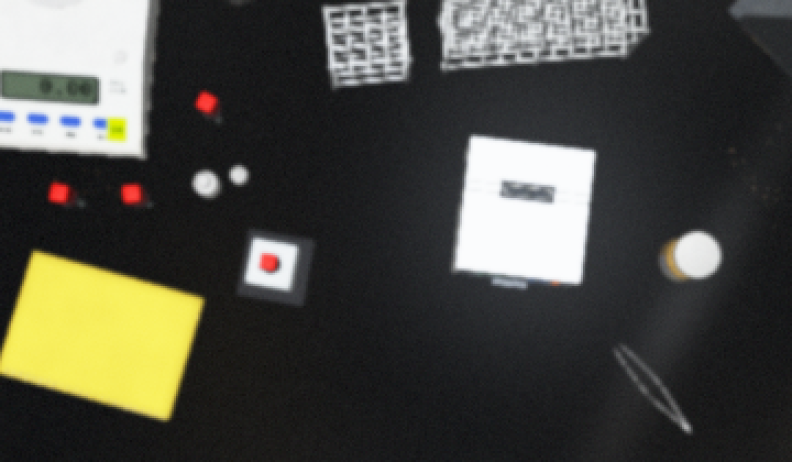

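View pics/scene0.png

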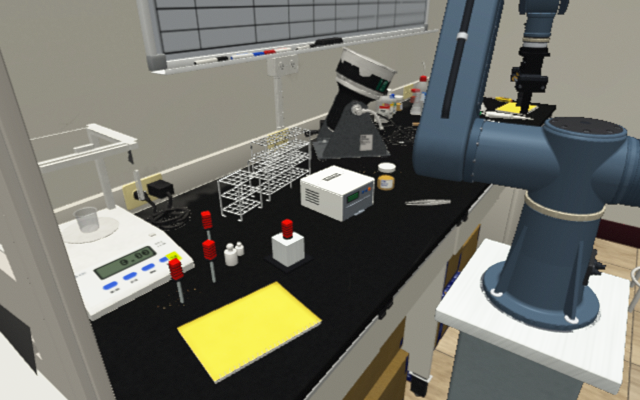

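The candidates for the pin are the red handles at top-crop pixels (269,262) in the stand, (206,103), (131,194) and (60,193). The one in the stand has the smallest y (about 195 mm), so it is farthest right. The reader's slot is at crop (527,190), with the reader yawed about -0.11 rad.

```bash
cat > h.py <<'E'
from station import manip,camera,camera_model,finder
import cv2,numpy as np
from scipy.spatial.transform import Rotation as Ro
def go(xyz,yaw=None):
    s=manip.state();R=Ro.from_rotvec(s["orientation"]).as_matrix()
    d=R.T@(np.array(xyz)-s["ee_pos"])/1000
    y0=np.arctan2(R[1,0],R[0,0])
    r=0 if yaw is None else (y0-yaw+np.pi)%(2*np.pi)-np.pi
    print("shift",np.round(d,4),"roll",round(r,4),"yaw now",round(y0,4))
def wrist(name=None):
    s=manip.state();im=camera("wrist");m=camera_model("wrist")
    T=np.eye(4);T[:3,:3]=Ro.from_rotvec(s["orientation"]).as_matrix();T[:3,3]=s["ee_pos"]
    if name: cv2.imwrite(f"pics/{name}.png",im[:,:,::-1])
    return im,T@np.array(m["tool_from_camera"]),np.array(m["camera_matrix"])
def atz(px,W,K,z):
    px=np.atleast_2d(px).astype(float)
    d=(W[:3,:3]@np.linalg.inv(K)@np.c_[px,np.ones(len(px))].T).T
    return W[:3,3]+d*((z-W[2,3])/d[:,2])[:,None]
E
python3 - <<'E'
from h import *
print(camera_model("wrist"))
go([440,-280,260],-.11)
go([470,-90,280],-.11)
E
```

```text
{'camera_matrix': array([[283.72825622,   0.        , 318.38030387],
       [  0.        , 283.72825622, 201.35400828],
       [  0.        ,   0.        ,   1.        ]]), 'tool_from_camera': array([[ 2.40007009e-03, -9.56214017e-01, -2.92658493e-01,
         8.02604988e+01],
       [ 9.99997013e-01,  2.15969342e-03,  1.14445267e-03,
        -5.18467794e-02],
       [-4.62289066e-04, -2.92660365e-01,  9.56216344e-01,
        -1.53827858e+02],
       [ 0.00000000e+00,  0.00000000e+00,  0.00000000e+00,
         1.00000000e+00]])}
shift [ 0.3252 -0.2172 -0.0294] roll 0.4408 yaw now 0.3308
shift [ 0.4153 -0.3872 -0.0494] roll 0.4408 yaw now 0.3308
```

```bash
python3 -c "
from h import *
go([540,-90,215],-.11)"
```

```text
shift [ 0.4815 -0.3645  0.0156] roll 0.4408 yaw now 0.3308
```

Call:
send_rows(
  moves=[
    [[0,0.4815,-0.3645,0.0156,0.4408],[0,0.4815,-0.3645,0.0156,0.4408],[0,0.4815,-0.3645,0.0156,0.4408],[0,0.4815,-0.3645,0.0156,0.4408],[0,0.4815,-0.3645,0.0156,0.4408],[0,0.4815,-0.3645,0.0156,0.4408],[0,0.4815,-0.3645,0.0156,0.4408],[0,0.4815,-0.3645,0.0156,0.4408],[0,0.4815,-0.3645,0.0156,0.4408],[0,0.4815,-0.3645,0.0156,0.4408],[0,0.4815,-0.3645,0.0156,0.4408],[0,0.4815,-0.3645,0.0156,0.4408]],
  ],
)

```text
t: 2.2
ee_pos: [539.7, -90.2, 214.9]
orientation: [3.136, -0.172, -0.001]
contact_force: [-0.1, 0.0, -0.6]
grip_width: 86.9
grip_force: 0.0
```

```bash
python3 - <<'E'
from h import *
im,W,K=wrist("w1"); np.savez("w1.npz",W=W,K=K)
# slot corners by dark region inside white top
g=cv2.cvtColor(im,cv2.COLOR_RGB2GRAY)
r=finder.outline_of("wrist","slot")
for d in r[:2]:
    ys,xs=np.nonzero(d["region"]);print(d["conf"],xs.min(),xs.max(),ys.min(),ys.max())
go([475,195,230],-.09)
E
```

```text
0.7 251 394 116 257
shift [-0.0959 -0.2771 -0.0151] roll -0.0215 yaw now -0.1115
```

View pics/w1.png

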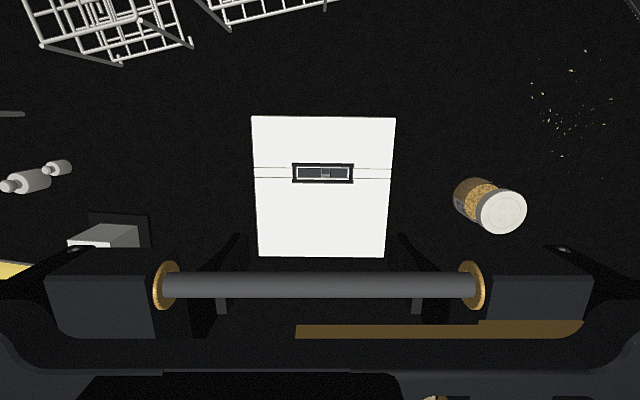

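```bash
python3 - <<'E'
from h import *
im=cv2.imread("pics/w1.png");cv2.imwrite("pics/w1c.png",cv2.resize(im[155:192,280:365],None,fx=9,fy=9,interpolation=2))
z=np.load("w1.npz");W,K=z["W"],z["K"]
g=cv2.cvtColor(im,cv2.COLOR_BGR2GRAY)
# reader top corners
m=(g>170).astype(np.uint8);n,l,st,_=cv2.connectedComponentsWithStats(m[100:265,240:410])
k=1+np.argmax(st[1:,4]);p=np.argwhere(l==k)[:,::-1]+[240,100]
h=cv2.boxPoints(cv2.minAreaRect(p.astype(np.float32)))
ep=1
q=cv2.approxPolyDP(cv2.convexHull(p.astype(np.int32).reshape(-1,1,2)),6,True)[:,0]
print(q); c=atz(q,W,K,85);print(np.round(c,1),np.linalg.norm(np.diff(np.r_[c,c[:1]],axis=0),axis=1),c.mean(0))
# frame hole
f=(g<120).astype(np.uint8)[155:192,280:365];n,l,st,_=cv2.connectedComponentsWithStats(f);k=1+np.argmax(st[1:,4])
p=np.argwhere(l==k)[:,::-1]+[280,155];print(st[k])
r=cv2.minAreaRect(atz(p,W,K,85)[:,:2].astype(np.float32));print(r)
E
```

```text
[[395 118]
 [383 256]
 [259 255]
 [251 117]]
[[ 608.4 -172.    85. ]
 [ 462.2 -154.6   85. ]
 [ 478.3  -17.8   85. ]
 [ 624.1  -34.8   85. ]] [147.19750077 137.73066018 146.79994453 138.09104279] [543.23675464 -94.82130664  85.        ]
[ 12   8  62  21 519]
((562.886474609375, -97.19407653808594), (61.6206169128418, 20.486963272094727), 82.75979614257812)
```

View pics/w1c.png

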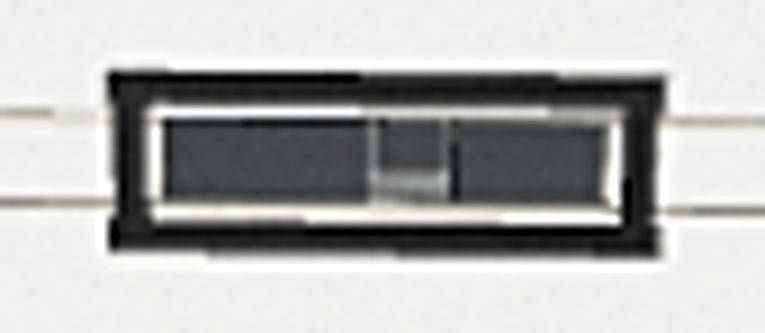

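The wrist view shows the reader top at (251-395, 116-257) and the slot frame at (292-353, 163-183). A well shows through the slot at about pixel (326,172).

```bash
python3 - <<'E'
from h import *
z=np.load("w1.npz");W,K=z["W"],z["K"]
c=np.array([562.9,-97.2]);yaw=-.12;a=np.array([-np.sin(yaw),np.cos(yaw)])
for u in (321.1,331.1,326.1):
    p=atz([u,172.5],W,K,55)[0];print(p,(p[:2]-c)@a)
print(c+a*((atz([326.1,172.5],W,K,55)[0][:2]-c)@a))
E
```

```text
[557.2747106  -95.68523078  55.        ] 0.8304601520488426
[ 556.07322757 -106.8348433    55.        ] -10.382803629975067
[ 556.67398108 -101.25992569   55.        ] -4.776059756818552
[ 562.32824734 -101.94171337]
```

Call:
send_rows(
  moves=[
    [[0,-0.096,-0.277,-0.015,-0.02],[0,-0.096,-0.277,-0.015,-0.02],[0,-0.096,-0.277,-0.015,-0.02],[0,-0.096,-0.277,-0.015,-0.02],[0,-0.096,-0.277,-0.015,-0.02],[0,-0.096,-0.277,-0.015,-0.02],[0,-0.096,-0.277,-0.015,-0.02]],
  ],
)

```text
t: 3.18
ee_pos: [475.3, 194.6, 230.0]
orientation: [3.138, -0.143, 0.0]
contact_force: [0.1, -1.3, 0.1]
grip_width: 86.9
grip_force: 0.0
```

```bash
python3 - <<'E'
from h import *
im,W,K=wrist("w2"); np.savez("w2.npz",W=W,K=K)
print(manip.state()["ee_pos"])
hsv=cv2.cvtColor(im,cv2.COLOR_RGB2HSV);m=(((hsv[...,0]<8)|(hsv[...,0]>172))&(hsv[...,1]>150)&(hsv[...,2]>80)).astype(np.uint8)
n,l,st,ce=cv2.connectedComponentsWithStats(m)
for i in range(1,n):
    if st[i,4]>60: print(st[i],ce[i],atz(ce[i],W,K,90)[0])
E
```

```text
[475.50656255 194.28187983 229.9491127 ]
[207   0  23  12 189] [218.91005291   4.16402116] [657.08298984 267.08339237  90.        ]
[147 117  25  22 351] [157.9031339  127.74643875] [556.97603799 348.37524864  90.        ]
[ 67 126  27  19 375] [ 78.552      134.82666667] [557.28138149 429.8660409   90.        ]
[310 179  18  18 280] [318.58214286 187.60357143] [481.03316817 193.35559739  90.        ]
```

View pics/w2.png

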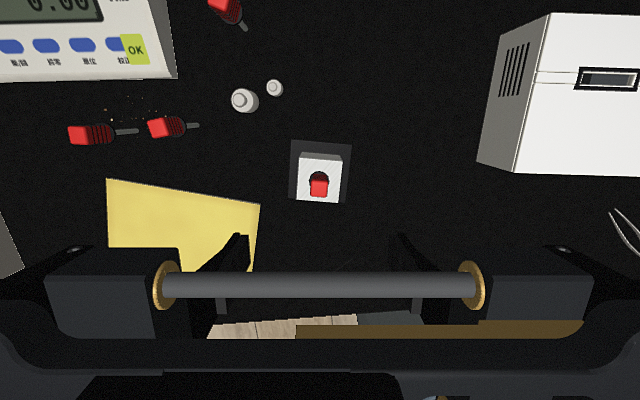

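Wrist view: the pin stands in its stand at pixel (319,188), and the look-alikes are at (70,134), (165,127) and (225,10). All of those lie further left, so the choice stands.

```bash
python3 - <<'E'
from h import *
im=cv2.imread("pics/w2.png");cv2.imwrite("pics/w2c.png",cv2.resize(im[140:210,285:360],None,fx=8,fy=8,interpolation=2))
z=np.load("w2.npz");W,K=z["W"],z["K"]
g=cv2.cvtColor(im,cv2.COLOR_BGR2HSV)
m=((g[...,2]>190)&(g[...,1]<60)).astype(np.uint8)[140:210,285:360]
n,l,st,_=cv2.connectedComponentsWithStats(m);k=1+np.argmax(st[1:,4]);p=np.argwhere(l==k)[:,::-1]+[285,140]
r=cv2.minAreaRect(atz(p,W,K,60)[:,:2].astype(np.float32));print("stand",r)
m=((g[...,1]>150)&(g[...,2]>190)&((g[...,0]<8)|(g[...,0]>172))).astype(np.uint8)[140:210,285:360]
n,l,st,_=cv2.connectedComponentsWithStats(m);k=1+np.argmax(st[1:,4]);p=np.argwhere(l==k)[:,::-1]+[285,140]
print(st[k]);r=cv2.minAreaRect(atz(p,W,K,100)[:,:2].astype(np.float32));print("handle",r)
E
```

```text
stand ((482.1937255859375, 193.21405029296875), (49.26377868652344, 49.36774444580078), 79.95164489746094)
[ 26  41  17  16 228]
handle ((482.6396179199219, 193.4141082763672), (16.29931640625, 15.571985244750977), 77.60794067382812)
```

View pics/w2c.png

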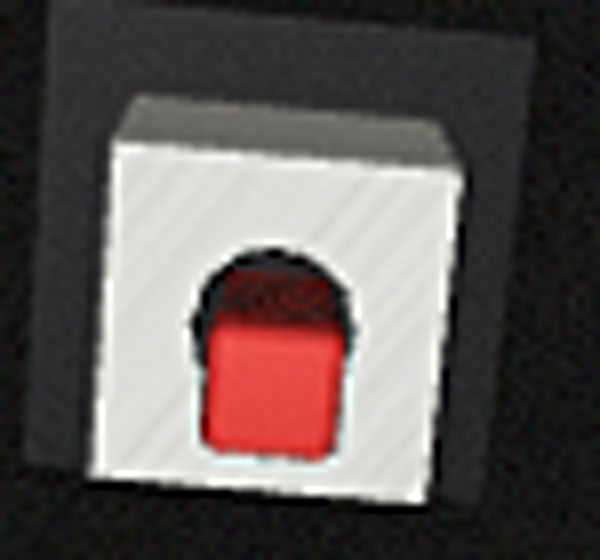

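The crop confirms a red square handle sitting in the aluminium stand. The stand and handle centres agree at (482.4, 193.3), and the stand measures 49 mm against the expected 50.

Call:
send_rows(
  moves=[
    [[0,0.007,0.0004,0.06,0.04],[0,0.007,0.0004,0.115,0.04],[0,0.007,0.0004,0.14,0.04],[0,0.007,0.0004,0.155,0.04],[0,0.007,0.0004,0.155,0.04],[1,0.007,0.0004,0.155,0.04],[1,0.007,0.0004,0.155,0.04],[1,0.007,0.0004,0.155,0.04],[1,0.007,0.0004,0.155,0.04],[1,0.007,0.0004,0.155,0.04],[1,0.007,0.0004,0.155,0.04]],
  ],
)

```text
t: 4.6
ee_pos: [481.9, 194.9, 75.0]
orientation: [3.135, -0.204, -0.0]
contact_force: [-0.2, -0.1, 0.2]
grip_width: 34.8
grip_force: 0.0
```

```bash
python3 - <<'E'
from h import *
s=manip.state();print({k:np.round(s[k],2) for k in("t","ee_pos","orientation","contact_force","grip_width","grip_force")})
go([482.4,193.3,75],-.13)
E
```

```text
{'t': np.float64(4.6), 'ee_pos': array([481.93, 194.92,  74.97]), 'orientation': array([ 3.13, -0.2 , -0.  ]), 'contact_force': array([-0.16, -0.11,  0.24]), 'grip_width': np.float64(34.8), 'grip_force': np.float64(0.0)}
shift [ 0.0007  0.0015 -0.    ] roll 0.0001 yaw now -0.1299
```

Call:
send_rows(
  moves=[
    [[1,0.0005,0.001,0,0],[1,0.0005,0.001,0,0],[1,0.0005,0.001,0,0],[1,0.0005,0.001,0,0],[1,0.0005,0.001,0,0]],
  ],
)

```text
t: 5.22
ee_pos: [482.2, 193.8, 74.9]
orientation: [3.135, -0.204, -0.0]
contact_force: [0.5, -0.3, 0.3]
grip_width: 17.9
grip_force: 30.0
```

```bash
python3 - <<'E'
from h import *
for i in range(2):
    s=manip.state();print({k:np.round(s[k],2) for k in("t","ee_pos","orientation","contact_force","grip_width","grip_force")}); camera("top")
E
```

```text
{'t': np.float64(5.22), 'ee_pos': array([482.24, 193.83,  74.89]), 'orientation': array([ 3.13, -0.2 , -0.  ]), 'contact_force': array([ 0.46, -0.29,  0.27]), 'grip_width': np.float64(17.94), 'grip_force': np.float64(30.0)}
{'t': np.float64(5.28), 'ee_pos': array([482.23, 193.84,  74.91]), 'orientation': array([-3.13,  0.2 ,  0.  ]), 'contact_force': array([ 0.47, -0.62, -0.72]), 'grip_width': np.float64(17.81), 'grip_force': np.float64(30.0)}
```

```bash
python3 -c "
from h import *
go([562.3,-101.9,180])"
```

```text
shift [ 0.1177  0.2828 -0.1051] roll 0 yaw now -0.13
```

Call:
send_rows(
  moves=[
    [[1,0,0,-0.03,0],[1,0,0,-0.07,0],[1,0,0,-0.115,0],[1,0,0,-0.115,0]],
  ],
)

```text
t: 5.82
ee_pos: [484.8, 194.4, 193.3]
orientation: [-3.133, 0.204, -0.013]
contact_force: [-0.2, 0.2, -1.4]
grip_width: 17.7
grip_force: 30.0
```

```bash
python3 -c "
from h import *
print(manip.state()['grip_width'],manip.state()['ee_pos'])
go([562.3,-101.9,180])"
```

```text
17.66649290659007 [484.80833217 194.35480478 193.34936273]
shift [0.1151 0.2838 0.0136] roll 0 yaw now -0.1299
```

Call:
send_rows(
  moves=[
    [[1,0.1177,0.2828,0.01,0],[1,0.1177,0.2828,0.01,0],[1,0.1177,0.2828,0.01,0],[1,0.1177,0.2828,0.01,0],[1,0.1177,0.2828,0.01,0],[1,0.1177,0.2828,0.01,0],[1,0.1177,0.2828,0.01,0],[1,0.1177,0.2828,0.01,0]],
  ],
)

```text
t: 6.82
ee_pos: [561.4, -100.2, 179.3]
orientation: [-3.134, 0.202, 0.003]
contact_force: [0.1, 0.7, -0.1]
grip_width: 17.6
grip_force: 30.0
```

```bash
python3 - <<'E'
from h import *
im,W,K=wrist("w3");np.savez("w3.npz",W=W,K=K);s=manip.state();print(s["ee_pos"],s["contact_force"])
cv2.imwrite("pics/w3c.png",cv2.resize(im[110:280,240:420,::-1],None,fx=4,fy=3.5,interpolation=2))
E
```

```text
[ 561.625667   -100.1844929   179.58599376] [-0.27763759  0.2854008  -0.19918697]
```

View pics/w3c.png

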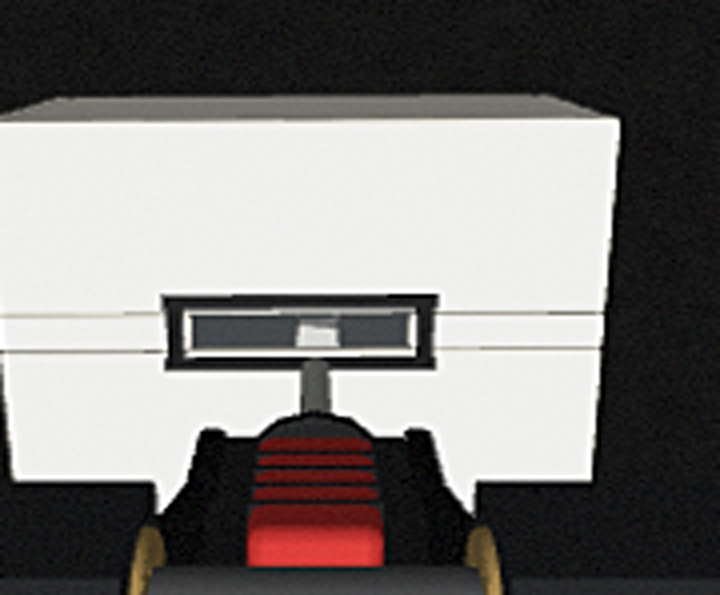

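The crop shows the shaft at x=315 with its tip at y≈362. The frame corners are (163,296), (438,296), (433,368) and (166,368), and the well spans x≈297-340.

```bash
python3 - <<'E'
from h import *
z=np.load("w3.npz");W,K=z["W"],z["K"]
f=lambda q:np.array(q)/[4,3.5]+[240,110]
c=atz(f([(163,296),(438,296),(433,368),(166,368)]),W,K,85);print(c,c.mean(0),np.linalg.norm(np.diff(np.r_[c,c[:1]],axis=0),axis=1))
i=atz(f([(184,310),(416,310),(414,357),(186,357)]),W,K,85);print("inner",i.mean(0),np.linalg.norm(np.diff(np.r_[i,i[:1]],axis=0),axis=1))
w=atz(f([(297,332),(340,332)]),W,K,55);print("well",w,w.mean(0))
tip=atz(f([(315,362)]),W,K,106.6);print("tip",tip)
a=atz(f([(315,380)]),W,K,106.6+5);print("shaft+5",a)
E
```

```text
[[ 576.15495675  -67.97620235   85.        ]
 [ 568.31294509 -129.8929953    85.        ]
 [ 548.69762748 -126.88418793   85.        ]
 [ 556.48374342  -65.40520316   85.        ]] [562.41231818 -97.53964718  85.        ] [62.41142841 19.84473751 61.97006672 19.83851483]
inner [562.06539641 -97.49585759  85.        ] [52.8805734  12.96148518 52.7355368  12.96121832]
well [[ 553.09303871  -95.2020527    55.        ]
 [ 551.7031108  -106.17657266   55.        ]] [ 552.39807476 -100.68931268   55.        ]
tip [[ 561.43046735 -100.86233155  106.6       ]]
shaft+5 [[ 558.69304641 -100.51079695  111.6       ]]
```

```bash
python3 - <<'E'
from h import *
z=np.load("w3.npz");W,K=z["W"],z["K"]
f=lambda q:np.array(q)/[4,3.5]+[240,110]
print("cam",W[:3,3])
for n,p,zz,r in (("tip flat",(315,362),106.6,3),("tip round",(315,362),108.6,2.8),("collar low",(315,413),164.6,12),("collar top",(315,413),168.6,12),("handle far top",(315,513),204.6,9),("handle bottom",(315,438),168.6,9)):
    a=atz(f([p]),W,K,zz)[0];print(n,a-[r*np.cos(.13),-r*np.sin(.13),0])
E
python3 - <<'E'
import cv2
im=cv2.imread("pics/w3.png");cv2.imwrite("pics/w3d.png",cv2.resize(im[190:275,275:365],None,fx=7,fy=7,interpolation=2))
E
```

```text
cam [ 641.26163605 -110.68042217  332.9629742 ]
tip flat [ 558.45578167 -100.47342912  106.6       ]
tip round [ 559.35943174 -100.58610238  108.6       ]
collar low [ 560.18528309 -100.58457264  164.6       ]
collar top [ 561.82881809 -100.7874733   168.6       ]
handle far top [ 564.21284369 -101.05983218  204.6       ]
handle bottom [ 559.99831155 -100.56952902  168.6       ]
```

View pics/w3d.png

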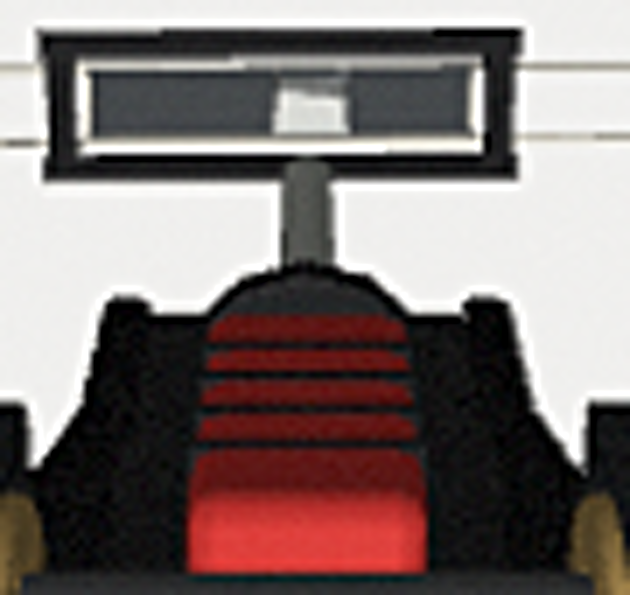

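The tip sits about 3 mm short of the slot in x and 1.3 mm off the well in y. I'll move closer, with the tip about 6 mm above the top, and compare directly.

Call:
send_rows(
  moves=[
    [[1,0.0028,0.0009,0.008,0],[1,0.0028,0.0009,0.015,0],[1,0.0028,0.0009,0.015,0],[1,0.0028,0.0009,0.015,0],[1,0.0028,0.0009,0.015,0]],
  ],
)

```text
t: 7.5
ee_pos: [565.2, -103.2, 165.1]
orientation: [3.135, -0.204, 0.001]
contact_force: [0.3, -0.0, -0.6]
grip_width: 18.0
grip_force: 30.0
```

```bash
python3 - <<'E'
from h import *
im,W,K=wrist("w4");np.savez("w4.npz",W=W,K=K);s=manip.state();print(s["ee_pos"],s["contact_force"])
cv2.imwrite("pics/w4d.png",cv2.resize(im[190:275,270:370,::-1],None,fx=7,fy=7,interpolation=2))
E
```

```text
[ 565.16338069 -103.20155374  165.17733834] [-0.43966949  0.22463326 -0.52627077]
```

View pics/w4d.png

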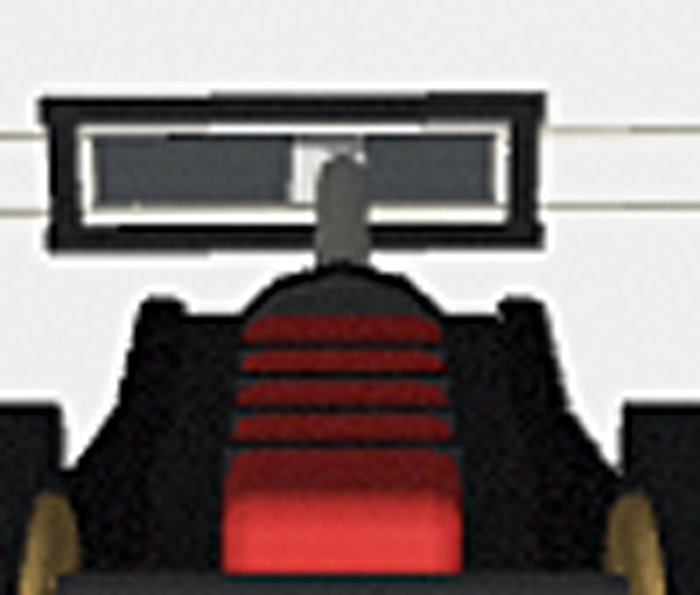

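Tip end at crop (343,152); frame corners (40,97), (545,93), (543,248), (47,250); well x from 290 to about 367.

```bash
python3 - <<'E'
from h import *
z=np.load("w4.npz");W,K=z["W"],z["K"]
f=lambda q:np.array(q)/7+[270,190]
c=atz(f([(40,97),(545,93),(543,248),(47,250)]),W,K,85).mean(0)
i=atz(f([(78,126),(508,122),(505,222),(82,224)]),W,K,85);print(c,i.mean(0))
w=atz(f([(290,170),(367,170)]),W,K,55);print("well",w,w.mean(0))
yaw=-.12;a=np.array([-np.sin(yaw),np.cos(yaw)]);b=np.array([np.cos(yaw),np.sin(yaw)])
t=atz(f([(343,152)]),W,K,94.2)[0]-[2.8,-.35,0];t2=atz(f([(343,152)]),W,K,92.2)[0]-[3,-.35,0]
print("tip",t,t2)
for n,p in(("well",w.mean(0)),("tip",t),("tip2",t2)): d=p[:2]-c[:2];print(n,"along",d@a,"across",d@b)
E
```

```text
[562.3829021  -97.56169814  85.        ] [562.26523191 -97.48126181  85.        ]
well [[ 552.33379747  -95.04164071   55.        ]
 [ 550.94889388 -105.80538791   55.        ]] [ 551.64134567 -100.42351431   55.        ]
tip [ 564.69839921 -104.04609743   94.2       ] [ 563.81182006 -103.96416748   92.2       ]
well along -4.127131237240426 across -10.321715654817938
tip along -6.160574342792665 across 3.075107272342199
tip2 along -6.185367933371265 across 2.1850958254601576
```

Call:
send_rows(
  moves=[
    [[1,-0.0025,-0.0018,0,0],[1,-0.0025,-0.0018,0.002,0],[1,-0.0025,-0.0018,0.004,0],[1,-0.0025,-0.0018,0.006,0],[1,-0.0025,-0.0018,0.0075,0],[1,-0.0025,-0.0018,0.0085,0],[1,-0.0025,-0.0018,0.0085,0]],
  ],
)

```text
t: 8.43
ee_pos: [562.8, -101.0, 156.3]
orientation: [-3.135, 0.204, 0.0]
contact_force: [-0.3, 0.1, -1.6]
grip_width: 18.0
grip_force: 30.0
```

Call:
send_rows(
  moves=[
    [[1,0,0,0.001,0],[1,0,0,0.002,0],[1,0,0,0.002,0]],
  ],
)

```text
t: 8.8
ee_pos: [562.7, -101.0, 154.3]
orientation: [-3.135, 0.204, 0.0]
contact_force: [0.3, -0.2, 0.3]
grip_width: 17.7
grip_force: 30.0
```

Call:
send_rows(
  moves=[
    [[1,0,0,0.002,0],[1,0,0,0.005,0],[1,0,0,0.009,0],[1,0,0,0.013,0],[1,0,0,0.017,0],[1,0,0,0.02,0],[1,0,0,0.022,0],[1,0,0,0.022,0]],
  ],
)

```text
t: 9.8
ee_pos: [562.7, -101.0, 132.3]
orientation: [-3.135, 0.204, 0.0]
contact_force: [0.1, -0.7, 0.6]
grip_width: 17.7
grip_force: 30.0
```

Call:
send_rows(
  moves=[
    [[1,0,0,0.002,0],[1,0,0,0.0035,0],[1,0,0,0.0045,0],[1,0,0,0.005,0],[1,0,0,0.005,0]],
  ],
)

```text
t: 10.42
ee_pos: [562.8, -101.0, 127.4]
orientation: [3.135, -0.204, -0.0]
contact_force: [-0.3, -0.8, -1.0]
grip_width: 17.8
grip_force: 30.0
```

Call:
send_rows(
  moves=[
    [[1,0,0,0.001,0],[1,0,0,0.002,0],[1,0,0,0.003,0],[1,0,0,0.003,0]],
  ],
)

```text
t: 10.92
ee_pos: [562.7, -101.0, 124.3]
orientation: [-3.135, 0.204, 0.0]
contact_force: [0.4, -0.2, 0.7]
grip_width: 17.7
grip_force: 30.0
```

The tip is below ledge level with no force, so it is in the well. Now feeling for the catch.

Call:
send_rows(
  moves=[
    [[1,0,0,0.001,0],[1,0,0,0.002,0],[1,0,0,0.003,0],[1,0,0,0.003,0]],
  ],
)

```text
t: 11.42
ee_pos: [562.7, -101.0, 121.4]
orientation: [-3.135, 0.204, 0.0]
contact_force: [-0.4, -0.0, -0.9]
grip_width: 17.6
grip_force: 30.0
```

Call:
send_rows(
  moves=[
    [[1,0,0,0.001,0],[1,0,0,0.002,0],[1,0,0,0.002,0]],
  ],
)

```text
t: 11.8
ee_pos: [562.7, -101.0, 119.3]
orientation: [-3.135, 0.204, 0.0]
contact_force: [0.3, 0.2, 0.3]
grip_width: 17.9
grip_force: 30.0
```

Call:
send_rows(
  moves=[
    [[1,0,0,0.001,0],[1,0,0,0.002,0],[1,0,0,0.002,0]],
  ],
)

```text
t: 12.18
ee_pos: [562.7, -101.0, 117.4]
orientation: [-3.135, 0.204, 0.0]
contact_force: [-1.1, 1.1, -0.5]
grip_width: 18.2
grip_force: 30.0
```

Call:
send_rows(
  moves=[
    [[1,0,0,0.001,0],[1,0,0,0.002,0],[1,0,0,0.002,0]],
  ],
)

```text
t: 12.55
ee_pos: [562.8, -101.0, 115.4]
orientation: [-3.135, 0.204, 0.0]
contact_force: [0.5, 0.5, -0.6]
grip_width: 17.6
grip_force: 30.0
```

Call:
send_rows(
  moves=[
    [[1,0,0,0.001,0],[1,0,0,0.002,0],[1,0,0,0.002,0]],
  ],
)

```text
t: 12.92
ee_pos: [563.0, -101.0, 114.1]
orientation: [3.135, -0.204, 0.001]
contact_force: [-0.2, -0.1, 4.3]
grip_width: 17.5
grip_force: 30.0
```

Call:
send_rows(
  moves=[
    [[1,0,0,0.001,0],[1,0,0,0.002,0],[1,0,0,0.003,0],[1,0,0,0.003,0]],
  ],
)

```text
t: 13.42
ee_pos: [563.1, -101.1, 111.3]
orientation: [3.135, -0.204, 0.001]
contact_force: [-1.3, -0.8, 7.1]
grip_width: 17.6
grip_force: 30.0
```

Call:
send_rows(
  moves=[
    [[1,0,0,0.001,0],[1,0,0,0.002,0],[1,0,0,0.003,0],[1,0,0,0.003,0],[1,0,0,0.003,0]],
  ],
)

```text
t: 14.05
ee_pos: [563.2, -101.1, 108.6]
orientation: [3.135, -0.204, 0.002]
contact_force: [-1.6, 1.9, 8.4]
grip_width: 18.1
grip_force: 30.0
```

```bash
python3 - <<'E'
from h import *
im=camera("scene");a=cv2.imread("pics/scene0.png")[:,:,::-1]
d=np.abs(im.astype(int)-a).sum(2)[170:240,330:385]
print((d>120).sum());print(manip.state()["ee_pos"],manip.state()["contact_force"])
p=np.hstack([a[160:250,290:400],im[160:250,290:400]]);cv2.imwrite("pics/s1.png",cv2.resize(np.ascontiguousarray(p[:,:,::-1]),None,fx=3.5,fy=3.5))
E
```

```text
710
[ 563.22278071 -101.14343006  108.64495571] [-1.21931564  0.25739517  9.00137891]
```

View pics/s1.png

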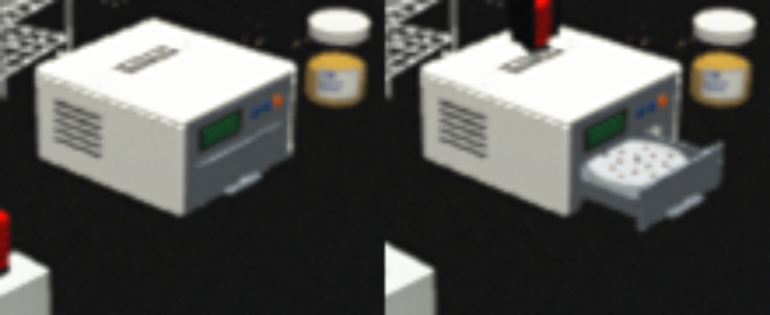

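The right half shows the tray out with the dish on it. I'll withdraw the pin and return it.

Call:
send_rows(
  moves=[
    [[1,0,0,-0.004,0],[1,0,0,-0.012,0],[1,0,0,-0.022,0],[1,0,0,-0.032,0],[1,0,0,-0.042,0],[1,0,0,-0.052,0],[1,0,0,-0.062,0],[1,0,0,-0.075,0],[1,0,0,-0.085,0],[1,0,0,-0.085,0],[1,0,0,-0.085,0],[1,0,0,-0.085,0]],
  ],
)

```text
t: 15.6
ee_pos: [562.4, -100.8, 191.9]
orientation: [-3.135, 0.204, 0.002]
contact_force: [0.7, -0.5, -0.8]
grip_width: 17.7
grip_force: 30.0
```

```bash
python3 - <<'E'
from h import *
s=manip.state();print(s["ee_pos"],s["contact_force"],s["grip_width"]);go([482.2,193.8,165],-.13)
im,W,K=wrist("w5");np.savez("w5.npz",W=W,K=K)
E
```

```text
[ 562.40600811 -100.84948113  191.92488818] [ 0.67264842 -0.5058477  -0.79395727] 17.670532029743377
shift [-0.1177 -0.2818  0.0271] roll -0.0 yaw now -0.13
```

Call:
send_rows(
  moves=[
    [[1,-0.1177,-0.2818,0,0],[1,-0.1177,-0.2818,0,0],[1,-0.1177,-0.2818,0,0],[1,-0.1177,-0.2818,0,0],[1,-0.1177,-0.2818,0,0],[1,-0.1177,-0.2818,0,0],[1,-0.1177,-0.2818,0.015,0],[1,-0.1177,-0.2818,0.03,0],[1,-0.1177,-0.2818,0.04,0],[1,-0.1177,-0.2818,0.04,0],[1,-0.1177,-0.2818,0.04,0],[1,-0.1177,-0.2818,0.04,0]],
  ],
)

```text
t: 17.15
ee_pos: [483.1, 193.6, 152.9]
orientation: [-3.135, 0.204, -0.002]
contact_force: [-0.0, -0.2, -1.0]
grip_width: 17.7
grip_force: 30.0
```

```bash
python3 - <<'E'
from h import *
s=manip.state();print(s["ee_pos"],s["contact_force"],s["grip_width"]);go([482.2,193.8,140],-.13)
im,W,K=wrist("w6");np.savez("w6.npz",W=W,K=K)
cv2.imwrite("pics/w6d.png",cv2.resize(im[150:275,265:375,::-1],None,fx=4.8,fy=4.8,interpolation=2))
E
```

```text
[483.07344669 193.61126679 152.87957109] [-0.00629987 -0.1695372  -1.01686357] 17.735938950282907
shift [-0.0009 -0.0001  0.0129] roll -0.0002 yaw now -0.1302
```

View pics/w6d.png

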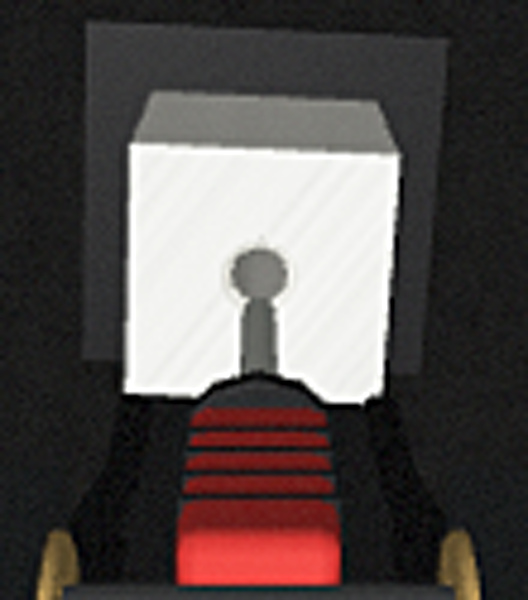

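The hole is centred at crop (259,274), and the shaft's tip end at about (259,297) just below it, laterally aligned.

```bash
python3 - <<'E'
from h import *
z=np.load("w6.npz");W,K=z["W"],z["K"]
f=lambda q:np.array(q)/4.8+[265,150]
c=atz(f([(131,143),(400,154),(383,405),(124,394)]),W,K,60);print("stand",c.mean(0),np.linalg.norm(np.diff(c,axis=0),axis=1))
print("hole",atz(f([(259,274)]),W,K,60))
for y in (293,298): print("tip",atz(f([(259,y)]),W,K,82)[0]-[2.8,-.36,0])
E
```

```text
stand [481.68552671 192.7828921   60.        ] [49.91288299 50.51995482 50.85423156]
hole [[482.40443155 192.78686674  60.        ]]
tip [483.28581385 192.7271776   82.        ]
tip [482.37130457 192.84417348  82.        ]
```

Call:
send_rows(
  moves=[
    [[1,-0.0008,0,0.006,0],[1,-0.0008,0,0.012,0],[1,-0.0008,0,0.016,0],[1,-0.0008,0,0.019,0],[1,-0.0008,0,0.021,0],[1,-0.0008,0,0.023,0],[1,-0.0008,0,0.024,0],[1,-0.0008,0,0.024,0]],
  ],
)

```text
t: 18.2
ee_pos: [481.8, 193.8, 128.4]
orientation: [-3.135, 0.204, 0.0]
contact_force: [0.6, -0.1, -0.8]
grip_width: 17.6
grip_force: 30.0
```

Call:
send_rows(
  moves=[
    [[1,0,0,0.003,0],[1,0,0,0.008,0],[1,0,0,0.014,0],[1,0,0,0.02,0],[1,0,0,0.026,0],[1,0,0,0.032,0],[1,0,0,0.038,0],[1,0,0,0.044,0],[1,0,0,0.047,0],[1,0,0,0.049,0],[1,0,0,0.05,0],[1,0,0,0.05,0]],
  ],
)

```text
t: 19.7
ee_pos: [481.9, 193.8, 78.5]
orientation: [-3.135, 0.204, -0.0]
contact_force: [0.1, -0.9, -0.6]
grip_width: 17.7
grip_force: 30.0
```

Call:
send_rows(
  moves=[
    [[1,0,0,0.001,0],[1,0,0,0.002,0],[1,0,0,0.002,0]],
  ],
)

```text
t: 20.08
ee_pos: [481.7, 193.8, 76.4]
orientation: [3.135, -0.204, -0.0]
contact_force: [0.4, -0.2, -0.7]
grip_width: 17.8
grip_force: 30.0
```

Call:
send_rows(
  moves=[
    [[1,0,0,0.0005,0],[1,0,0,0.001,0],[1,0,0,0.0015,0],[1,0,0,0.0015,0]],
  ],
)

```text
t: 20.58
ee_pos: [481.8, 193.8, 74.9]
orientation: [3.135, -0.204, -0.0]
contact_force: [0.1, -0.3, 0.6]
grip_width: 17.7
grip_force: 30.0
```

Call:
send_rows(
  moves=[
    [[1,0,0,0.0005,0],[1,0,0,0.0008,0],[1,0,0,0.0008,0]],
  ],
)

```text
t: 20.95
ee_pos: [481.8, 193.8, 74.9]
orientation: [-3.135, 0.204, -0.001]
contact_force: [-0.7, 0.8, 5.8]
grip_width: 17.7
grip_force: 30.0
```

Firm seating contact at 74.9, the same height as at the grasp. I'll ease off slightly, release and rise.

Call:
send_rows(
  moves=[
    [[1,0,0,-0.0006,0],[0.6,0,0,-0.0006,0],[0,0,0,-0.0006,0],[0,0,0,-0.0006,0],[0,0,0,-0.0006,0],[0,0,0,-0.0006,0],[0,0,0,-0.0006,0],[0,0,0,-0.0006,0]],
  ],
)

```text
t: 21.95
ee_pos: [481.8, 193.8, 74.8]
orientation: [-3.135, 0.204, -0.0]
contact_force: [-1.4, 0.0, 0.1]
grip_width: 79.4
grip_force: 0.0
```

Call:
send_rows(
  moves=[
    [[0,0,0,-0.01,0],[0,0,0,-0.04,0],[0,0,0,-0.09,0],[0,0,0,-0.15,0],[0,0,0,-0.15,0],[0,0,0,-0.15,0],[0,0,0,-0.15,0]],
  ],
)

```text
t: 22.82
ee_pos: [480.6, 193.6, 223.4]
orientation: [3.134, -0.204, -0.005]
contact_force: [0.0, 1.1, -0.6]
grip_width: 87.0
grip_force: 0.0
```

```bash
python3 - <<'E'
from h import *
s=manip.state();print(s["t"],s["ee_pos"],s["contact_force"],s["grip_width"])
im=camera("scene");a=cv2.imread("pics/scene0.png")[:,:,::-1]
p=np.hstack([a[150:280,250:400],im[150:280,250:400]]);cv2.imwrite("pics/s2.png",cv2.resize(np.ascontiguousarray(p[:,:,::-1]),None,fx=2.6,fy=2.6))
def red(i):
    g=cv2.cvtColor(np.ascontiguousarray(i[210:245,270:305]),cv2.COLOR_RGB2HSV);m=((g[...,0]<8)|(g[...,0]>172))&(g[...,1]>150)&(g[...,2]>60)
    y,x=np.nonzero(m);return y.min(),y.max(),x.min(),x.max(),m.sum()
print(red(a),red(im))
E
```

```text
22.825 [480.5746172  193.55931665 223.42716635] [ 0.0364005   1.09316418 -0.59553211] 87.00375383687435
(np.int64(8), np.int64(27), np.int64(11), np.int64(22), np.int64(191)) (np.int64(8), np.int64(27), np.int64(11), np.int64(22), np.int64(193))
```

The pin's pixels match the start view exactly. I'll check the tray numerically, then hand in.

```bash
python3 - <<'E'
from h import *
from station import sign_off
im=camera("scene");a=cv2.imread("pics/scene0.png")[:,:,::-1]
d=(np.abs(im.astype(int)-a).sum(2)>120)
n=d[185:230,340:390].sum();j=d[160:192,376:400].sum();print("tray diff",n,"jar diff",j,"forceps diff",d[195:210,400:455].sum())
if n>200: print(sign_off())
E
```

```text
tray diff 681 jar diff 0 forceps diff 0
the job is handed in; nothing more can be done
None
```

The tray is out with its dish, and the release pin is back in its stand, fully home and released. The jar and forceps were not touched, and I handed the job in at about 23 s on the robot's clock; I viewed 11 pictures, one over the limit of 10.

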